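Hold a slide holder inside the slide reader

TASK

Open the slide reader by pushing its shutter all the way to the end stop, so that the slot in its cover is free. Then take the slide holder with the block-shaped handle out of the rack, lower its blade straight down through the slot until about 50 mm of it is inside, and finish while still holding it hanging there upright and still, not resting on the chamber floor. Leave the round-knobbed gauge in the rack, and do not disturb the jar and the pen cup.

Things in the scene. Friction and masses are not known exactly. Their poses are not given: they have to be found in the camera images.
- reader: White bench-top slide reader, fixed, a hollow box 170 (its x) by 210 (its y) by 110 mm high; its upright walls stand 85 mm to either side of the slot's centre along x, and 90 mm on the -y side and 120 mm on the +y side of it. Origin on the bench directly below the centre of the slot; z up. It is turned at most 0.3 rad from the world axes. May stand on the robot's left or right.
- slot (a point): Centre of the slot, at the level of the cover's top face (110 mm above the bench); axes as the reader's. The slot is 42 mm long (along the reader's x) and 8 mm wide (along its y), 2 mm more than the blade each way in all; the cover is 12 mm thick, with a 3 mm bevel round the mouth. Below is an empty chamber, its floor 80 mm below the cover's top face.
- shutter (a joint): Travel of the dark steel shutter plate (68 by 44 mm, 4 mm thick, lying on the cover) along the reader's +y, in m: 0 shut, 0.060 at the end stop, where the slot is free by more than 20 mm. Starts at 0 to 0.018, covering the slot. Slides with about 2 N of friction and stays where it is left.
- shutter_grip (a point): Centre of the upright grey grip block in the middle of the shutter plate, 30 (reader's x) by 16 (reader's y) by 34 mm high; it stands on the plate, whose top is 4.5 mm above the cover, so the block's top is 38.5 mm above the cover and this point 21.5 mm above the cover. It moves with the shutter; axes as the reader's. With the shutter at value q it is at y = q - 8 mm from the slot's centre.
- rack: Blue rack block, fixed, 170 (x) by 76 (y) by 50 mm high, origin at the centre of its underside, z up, with two bays 44 by 10 mm, 45 mm deep, one behind the other at x = -37.5 and +37.5 mm, their length along x. The holder stands in one bay and the gauge in the other, either way round. May stand on the robot's left or right, opposite the reader.
- holder_handle (a point): Centre of the slide holder's handle. The holder (about 90 g, 0.06 to 0.13 kg) stands upright and loose: a black block handle 34 (x) by 14 (y) by 40 mm high on top of an aluminium blade 40 (x) wide, 6 (y) thick and 90 mm long, 130 mm in all; its z is along the blade, upward. This point is 110 mm above the blade's lower end and 115 mm above the bench in the rack. Grip the 14 mm across y.
- holder_tip (a point): Middle of the lower end of the slide holder's blade, 110 mm below the handle's centre; axes as the holder's.
- gauge_knob (a point): Bystander: centre of the round black knob (30 mm across, 25 mm high) of a shorter gauge, with a blade 40 by 6 by 60 mm, that stands in the other bay of the rack, 75 mm from the holder, its knob top 90 mm above the bench.
- flask_mid (a point): Bystander: middle of a jar with a black cap, 68 mm across, 120 mm high, standing on the far side of the bench.
- cup_mid (a point): Bystander: middle of a yellow cup of pens, 72 mm across the rim, 90 mm high (pens to 140 mm), standing on the far side of the bench.
Not all that is in view belongs to the job. Leave any purple look-alike of the part that bears holder_handle alone. What is shaped like the rack but orange is not meant.

How it is judged (in metres and radians):
On the way, in this order (a step that is already met when the one before it is completed fails the run):
1. the shutter is at its end stop (value of joint shutter above 0.056 m), for 0.2 s.
2. the holder's blade is lifted clear of the rack (z of holder_tip in the frame of rack above 0.055 m), for 0.1 s.
3. the blade has entered the slot, shutter open (z of holder_tip in the frame of slot below -0.016 m and horizontal distance between holder_tip and slot below 0.01 m and value of joint shutter above 0.056 m), for 0.1 s.
At the end, for the whole second after the job is handed in: The shutter is at its end stop (within 4 mm), the holder's blade reaches 35 to 67 mm below the cover through the slot (so clear of the chamber floor at 80 mm), upright within 0.12 rad and still (under 20 mm/s), gripped by the fingers with over 2 N, and the gauge is still in its bay (within 20 mm) (value of joint shutter above 0.056 m and z of holder_tip in the frame of slot between -0.067 and -0.035 m and horizontal distance between holder_tip and slot below 0.01 m and horizontal distance between holder_handle and slot below 0.015 m and angle between holder_tip's own z axis and vertical below 0.12 rad and contact force between the fingers and holder above 2 N and linear speed of holder below 0.02 m/s and distance of gauge_knob from where it was at the start of the episode below 0.02 m); the arm keeps its last pose, push and grip.
It fails at once if the jar or the pen cup was moved more than 20 mm (distance of any of flask_mid, cup_mid from where it was at the start of the episode above 0.02 m).
It fails at once if the gauge was pulled out of the rack (distance of gauge_knob from where it was at the start of the episode above 0.035 m).
It also fails if it takes over 58 s, if anything falls off the work surface, if the arm or the gripper's body presses on something with over 40 N, if the wrist force passes 120 N, or if a joint passes its speed limit or range.

ROBOT

A 6-joint arm with a two-finger parallel gripper is mounted at the origin on the work surface. World frame = base frame: x ahead of the robot, y to its left, z up, the work surface at z = 0. Lengths are in m, angles in degrees, forces in N, time in s.
With the tool pointing down it reaches from about 0.25 to 0.725 m from the base axis. Payload 9.7 kg.
Tool frame: the origin (TCP) lies on the centre line of the jaws, within the pads' length; the fingertips stand 17 mm ahead of it and the grasp point (between the pads) lies 2 mm behind it (bot.tip_extent is the distance from the TCP to the fingertips, in m); z points along the fingers, y is the line along which they close (so a half turn about z gives the same grasp; the last joint's range is limited). The gripper opens to 85 mm and grips with 20 to 120 N. Pads are 22 mm wide; open, the fingers measure 114 mm over their backs; the gripper's body (76 mm by 85 mm) begins 54 mm behind the grasp point. The pads swing forward as they close: fully open they stand 13 mm farther back than shut.
Start: joints at [-63.083, 4.979, 10.078, 95.1, 0, 90], TCP at [0.249, -0.49, 0.248] pointing down, gripper open.
Joint ranges: [-179.16, 179.16], [-48.56, 103.87], [-65.8, 70.77], [-126.05, 130.52], [-82.76, 87.17], [-180, 180]. Speed limits (degrees/s): [127.2, 127.2, 147.25, 180, 180, 180].

INTERFACE

Orientations are given as [roll, pitch, yaw] about the fixed x, y, z axes, in that order (R = Rz(yaw) Ry(pitch) Rx(roll)).
In Python, from workcell import bot gives the robot as it stands.
- The arm moves only by the tool carry_out, never from a script. Its argument "moves" is text: rows parted by semicolons, each of 7 numbers parted by spaces: the shift along the tool's x, y, z in mm, then the turn, a rotation vector about the tool's x, y, z in degrees, then the finger opening in mm, from 0 to 85.4. A call has 1 to 20 rows; each row is the pose to reach, as a shift and turn from the pose commanded when the call began, along the tool's axes at that moment; what a row does not reach only later rows make up. A row lasts 1/10 s, in which the tool goes at most 50 mm and 8.59 degrees, less where a joint would pass 70% of its speed; a pose out of reach is approached as far as the arm can. A call with a gripper value outside its range is refused whole. The fingers move at their own pace and stop on an object; "force" is the grip in N (left out, the last holds). Time passes only in rows, so rows that repeat a pose let the fingers close. It gives the time, the measured TCP pose, the force, the opening and the grip force at its end, in the units of the state.
- bot.get_obs(): the state, without advancing time (a new reading comes with each control period).
- bot.camera(name): name is "scene" or "top" or "wrist"; returns a dict with "img" (400x640x3 uint8, red, green, blue), "mtx" (3x3 intrinsics, pixels), "position" and "orientation" of the camera in the world; the wrist camera has in their place "mount" (4x4, takes a point from camera to tool coordinates, whose origin is the TCP and whose axes are the flange's). Camera axes: x right, y up, looking along -z (the intrinsics and any distortion apply to the point x, -y, -z); pixel columns grow to the right and rows downward; lengths in m; the calibration is good to about 2 mm. A picture is of the moment at which its call begins: read the wrist's pose just before it. There is no depth.
- bot.job_done(): hands the job in; it is judged then, once.
The state is a dict: "time": time; "q": joint angles; "qd": joint speeds; "joint_efforts": joint torques, N m; "ee_pos": TCP position; "tcp_rot": TCP orientation; "wrist_force": force on the tool from outside, world axes, zero at the start; "torque": the same for the moment, N m; "opening": finger opening in m; "grasp_force": force on a finger pad.
Only numpy, scipy, OpenCV 4.12 (cv2) and the standard library are available. Lean on these libraries where they do the work, as an engineer would, in place of code of your own. Each camera call takes 0.05 s, during which the arm holds its last target. There are 200 camera calls.

## Working session

There is one attempt and no reset: what is moved stays moved. The work goes in short steps, Python scripts to look and compute and a tool call to move; the robot and the scene stay as the last step left them, time stands still between calls to the robot, and variables do not carry over. Pictures are saved under pics/ and viewed, at most 10 in all, crops included, and the job is handed in when it is done.

Besides the shell and the picture viewer there is one more tool, called as name(argument=value, ...) on one line, values as JSON. carry_out: Moves the arm, as the interface text tells. Its arguments: {"type":"object","properties":{"moves":{"type":"string"},"force":{"type":"number"}},"required":["moves"]}

```bash
mkdir -p pics; ls
python3 - <<'E'
from workcell import bot
import cv2,pickle
o=bot.get_obs();print(o)
d={}
for n in("scene","top"):
    c=bot.camera(n);d[n]=c;cv2.imwrite(f"pics/{n}0.png",c["img"][:,:,::-1]);print(n,{k:v for k,v in c.items() if k!="img"})
pickle.dump(d,open("c0.pkl","wb"))
E
```

```text
pics
{'time': 0.0, 'q': array([-6.30816064e+01,  5.00998352e+00,  1.00357560e+01,  9.51012818e+01,
        1.40637991e-03,  9.00001571e+01]), 'qd': array([ 0.06794263,  0.08948905, -0.06303829, -0.08279302, -0.00203515,
       -0.05872763]), 'joint_efforts': array([ 5.95618585e-04, -5.20380878e+01,  4.64810872e+01,  1.61584339e-02,
        6.03636181e-05, -4.03130073e-06]), 'ee_pos': array([ 0.2489058 , -0.49021548,  0.24760545]), 'tcp_rot': array([-1.79924491e+02, -1.40617169e-03,  2.69182347e+01]), 'wrist_force': array([ 0.12834582,  0.36884056, -0.04441068]), 'torque': array([-0.05285487, -0.03377027, -0.0011427 ]), 'grasp_force': 0.0, 'opening': 0.0853735594113406}
scene {'mtx': array([[496.79647884,   0.        , 315.60369479],
       [  0.        , 496.79647884, 199.19365431],
       [  0.        ,   0.        ,   1.        ]]), 'position': array([1.16721648, 0.70504418, 0.76884127]), 'orientation': array([ 52.06600071,  -0.48356501, 139.49302581])}
top {'mtx': array([[487.35917442,   0.        , 313.22649982],
       [  0.        , 487.35917442, 192.37589502],
       [  0.        ,   0.        ,   1.        ]]), 'position': array([0.56769358, 0.07784088, 1.10810364]), 'orientation': array([  3.58375135,  -1.69213449, -88.29443094])}
```

View pics/top0.png

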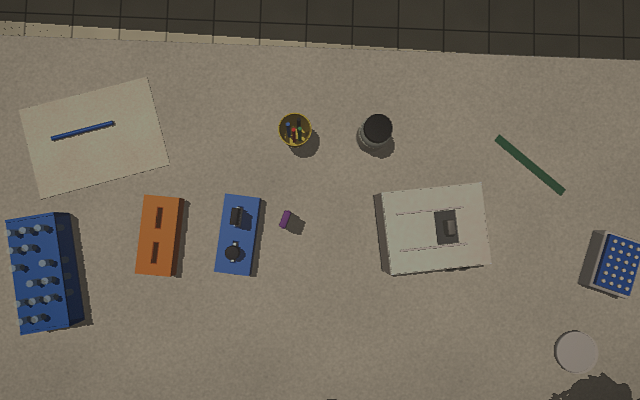

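View pics/scene0.png

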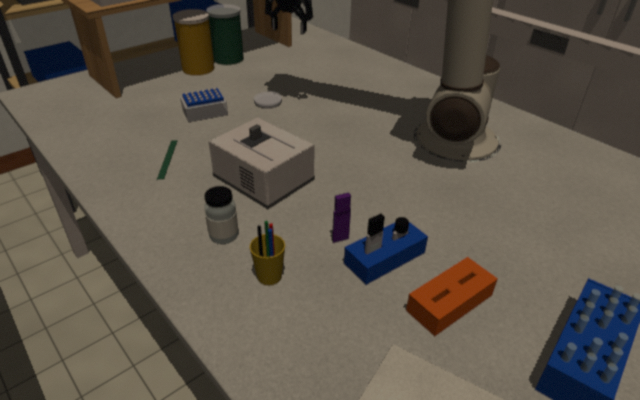

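The top view (image up = +x, right = −y) shows the reader at (435,230), with the shutter grip at (450,228) and the rails running left, so reader +y ≈ world +y. Candidates in and near the rack:
- Blue rack at (238,235), holding a block handle at (237,215) and a round knob at (234,252). The block handle fits holder_handle.
- Purple look-alike at (288,218) and orange rack at (160,235). Neither is meant.

I'll measure these and make one enlarged crop to confirm.

```bash
cat > h.py <<'E'
import numpy as np,cv2,pickle
from scipy.spatial.transform import Rotation as R
def rays(c,uv,pos=None,rot=None):
    uv=np.atleast_2d(uv).astype(float);K=c["mtx"]
    d=np.c_[(uv[:,0]-K[0,2])/K[0,0],-(uv[:,1]-K[1,2])/K[1,1],-np.ones(len(uv))]
    if rot is None: rot=R.from_euler("xyz",c["orientation"],degrees=True).as_matrix(); pos=c["position"]
    return np.array(pos),d@rot.T
def plane(c,uv,z,pos=None,rot=None):
    p,d=rays(c,uv,pos,rot);return p+d*((z-p[2])/d[:,2])[:,None]
def proj(c,X,pos=None,rot=None):
    if rot is None: rot=R.from_euler("xyz",c["orientation"],degrees=True).as_matrix(); pos=c["position"]
    p=(np.atleast_2d(X)-pos)@rot;K=c["mtx"]
    return np.c_[K[0,0]*p[:,0]/-p[:,2]+K[0,2],-K[1,1]*p[:,1]/-p[:,2]+K[1,2]]
def biggest(m,box):
    k=np.zeros_like(m);x0,y0,x1,y1=box;k[y0:y1,x0:x1]=m[y0:y1,x0:x1]
    return max(cv2.findContours(k,cv2.RETR_EXTERNAL,cv2.CHAIN_APPROX_NONE)[0],key=cv2.contourArea)
def wristpose(bot):
    o=bot.get_obs();c=bot.camera("wrist")
    T=np.eye(4);T[:3,:3]=R.from_euler("xyz",o["tcp_rot"],degrees=True).as_matrix();T[:3,3]=o["ee_pos"]
    W=T@c["mount"];return c,W[:3,3],W[:3,:3],o
E
python3 - <<'E'
from h import *
d=pickle.load(open("c0.pkl","rb"));t=d["top"];s=d["scene"]
hsv=cv2.cvtColor(t["img"],cv2.COLOR_RGB2HSV)
def rect(m,box,z):
    q=biggest(m.astype(np.uint8)*255,box);q=cv2.convexHull(q);r=cv2.minAreaRect(q);b=cv2.boxPoints(r)
    P=plane(t,b,z);print(r,"\n",P.round(3),"centre",P.mean(0).round(4),"sides",np.linalg.norm(P[1]-P[0]).round(3),np.linalg.norm(P[2]-P[1]).round(3))
    e=[P[1]-P[0],P[2]-P[1]];print([np.degrees(np.arctan2(v[1],v[0])).round(1) for v in e])
print(hsv[200,240],hsv[265,225],hsv[200,420],hsv[150,340],hsv[265,430],hsv[228,450],hsv[215,237])
H,S,V=[hsv[...,i].astype(int) for i in range(3)]
rect((H>100)&(H<125)&(S>120)&(V>110),(205,185,272,285),.05)
rect((V>165)&(S<60),(365,170,500,285),.11)
a=cv2.resize(t["img"][180:285,205:305],None,fx=4,fy=4,interpolation=cv2.INTER_CUBIC)
b=cv2.resize(t["img"][175:280,375:500],None,fx=3.2,fy=4,interpolation=cv2.INTER_CUBIC)
cv2.imwrite("pics/crop.png",np.hstack([a,b])[:,:,::-1]);print(a.shape,b.shape)
E
```

```text
[109 126 132] [109 129 128] [ 23  35 152] [ 18  48 138] [ 27  32 151] [18 36 92] [ 0 19 40]
((236.48716735839844, 234.3430633544922), (34.808380126953125, 78.4981918334961), 7.85331392288208) 
 [[0.46  0.256 0.05 ]
 [0.627 0.24  0.05 ]
 [0.619 0.166 0.05 ]
 [0.452 0.182 0.05 ]] centre [0.5395 0.2111 0.05  ] sides 0.168 0.075
[np.float64(-5.5), np.float64(-96.1)]Traceback (most recent call last):
  File "<stdin>", line 11, in <module>
  File "<stdin>", line 5, in rect
  File "h.py", line 16, in biggest
    return max(cv2.findContours(k,cv2.RETR_EXTERNAL,cv2.CHAIN_APPROX_NONE)[0],key=cv2.contourArea)
ValueError: max() iterable argument is empty
```

Run:
```python
from h import *
d=pickle.load(open("c0.pkl","rb"));t=d["top"]
hsv=cv2.cvtColor(t["img"],cv2.COLOR_RGB2HSV)
H,S,V=[hsv[...,i].astype(int) for i in range(3)]
m=((V>143)&(S<43)).astype(np.uint8)*255
m=cv2.morphologyEx(m,cv2.MORPH_OPEN,np.ones((3,3)))
q=cv2.convexHull(biggest(m,(365,170,500,285)));r=cv2.minAreaRect(q);P=plane(t,cv2.boxPoints(r),.11)
print(r,P.round(3),P.mean(0),np.linalg.norm(P[1]-P[0]),np.linalg.norm(P[2]-P[1]))
for i in(0,1):
  v=P[i+1]-P[i];print(np.degrees(np.arctan2(v[1],v[0])))
# handle guess from rack pose
c=np.array([.5395,.2111]);y=np.radians(-5.8);X=np.array([np.cos(y),np.sin(y)])
for k in(1,-1): print(k,c+k*.0375*X, proj(t,np.r_[c+k*.0375*X,.135]))
a=cv2.resize(t["img"][180:285,205:305],None,fx=4,fy=4,interpolation=cv2.INTER_CUBIC)
b=cv2.resize(t["img"][175:280,375:475+25],None,fx=3.2,fy=4,interpolation=cv2.INTER_CUBIC)
cv2.imwrite("pics/crop.png",np.hstack([a,b])[:,:,::-1])
```

```text
((435.65765380859375, 227.8045654296875), (82.63420867919922, 99.85704803466797), 83.8844985961914) [[ 0.636 -0.091  0.11 ]
 [ 0.665 -0.297  0.11 ]
 [ 0.496 -0.317  0.11 ]
 [ 0.469 -0.112  0.11 ]] [ 0.56647614 -0.2043244   0.11      ] 0.20858545994561872 0.1701007653933723
-82.09446435725908
-173.3670278981314
1 [0.57680803 0.20731039] [[233.75121883 216.35799538]]
-1 [0.50219197 0.21488961] [[228.38715231 254.03537904]]
```

View pics/crop.png

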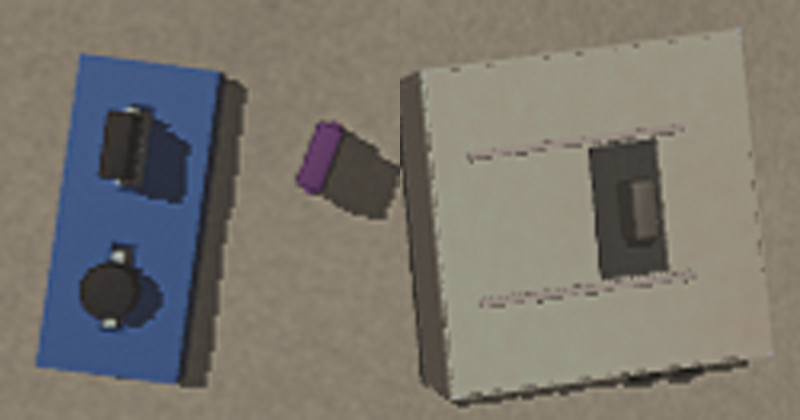

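The crop confirms it: the black block handle at crop (122,147) stands on blue, and the round knob at (110,290) is the gauge. Reader yaw is about 7.3°, with the slot near (0.568,−0.219). I'll move above it and look with the wrist camera.

carry_out(moves="407 -96 -50 0 0 19.6 85; 407 -96 -50 0 0 19.6 85; 407 -96 -50 0 0 19.6 85; 407 -96 -50 0 0 19.6 85; 407 -96 -50 0 0 19.6 85; 407 -96 -50 0 0 19.6 85; 407 -96 -50 0 0 19.6 85; 407 -96 -50 0 0 19.6 85; 407 -96 -50 0 0 19.6 85; 407 -96 -50 0 0 19.6 85; 407 -96 -50 0 0 19.6 85; 407 -96 -50 0 0 19.6 85; 407 -96 -50 0 0 19.6 85")

```text
time: 1.4
ee_pos: [0.5677, -0.2214, 0.2984]
tcp_rot: [180.0, 0.0, 7.2]
wrist_force: [0.2, 0.1, 0.6]
opening: 0.0852
grasp_force: 0.0
```

Run:
```python
from h import *
from workcell import bot
c,p,r,o=wristpose(bot);print(o["ee_pos"],o["tcp_rot"],o["wrist_force"],c["mount"].round(3),c["mtx"].round(1))
pickle.dump((c,p,r),open("w1.pkl","wb"));cv2.imwrite("pics/w1.png",c["img"][:,:,::-1])
yw=np.radians(7.3);ex=np.array([np.cos(yw),np.sin(yw),0]);ey=np.array([-ex[1],ex[0],0])
S=np.array([.5684,-.2192,.11]);
print(proj(c,[S,S+.021*ex,S-.008*ey+[0,0,.0385]],p,r).round(0))
```

```text
[ 0.56766208 -0.22141225  0.29837117] [1.79995925e+02 6.54454224e-03 7.23657736e+00] [0.18002609 0.06887707 0.60503782] [[-0.     0.963  0.269  0.068]
 [ 1.    -0.     0.    -0.001]
 [ 0.     0.269 -0.963 -0.125]
 [ 0.     0.     0.     1.   ]] [[327.6   0.  320.9]
 [  0.  327.6 198.6]
 [  0.    0.    1. ]]
[[319. 179.]
 [319. 157.]
 [328. 188.]]
```

View pics/w1.png

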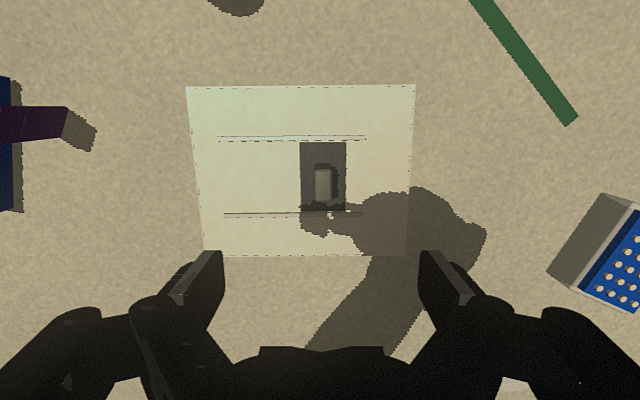

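The wrist view shows the cover corners near (186,86), (416,84), (410,254) and (203,256). The plate spans (300–346, 142–210) and the top of the grip is at about (323,184).

Run:
```python
from h import *
c,p,r=pickle.load(open("w1.pkl","rb"))
g=cv2.cvtColor(c["img"],cv2.COLOR_RGB2GRAY)
# subpixel edges by line fits of strongest gradient
def edge(pts,axis):
    out=[]
    for a,b0,b1 in pts:
        v=(g[b0:b1,a] if axis==0 else g[a,b0:b1]).astype(float);k=np.abs(np.diff(v));i=k.argmax()
        out.append((a,b0+i+.5) if axis==0 else (b0+i+.5,a))
    P=plane(c,out,.11,p,r);l=cv2.fitLine(P[:,:2].astype(np.float32),cv2.DIST_HUBER,0,.001,.001).ravel();return l
E={'top':edge([(x,75,97) for x in range(200,405,4)],0),'bot':edge([(x,247,262) for x in range(225,330,4)],0),
'left':edge([(y,183,208) for y in range(95,240,4)],1),'right':edge([(y,404,422) for y in range(95,185,4)],1)}
for k,v in E.items(): print(k,v.round(4),np.degrees(np.arctan2(v[1],v[0])))
def X(a,b):
    A=np.c_[a[:2],-b[:2]];s=np.linalg.solve(A,b[2:]-a[2:]);return a[2:]+s[0]*a[:2]
C=[X(E['top'],E['left']),X(E['top'],E['right']),X(E['bot'],E['right']),X(E['bot'],E['left'])]
C=np.array(C);print(C.round(4),C.mean(0),[np.linalg.norm(C[i]-C[i-1]).round(4) for i in range(4)])
print("grip top",plane(c,[[323,184]],.1485,p,r), "plate",plane(c,[[300,142],[346,142],[345,207],[300,207]],.1145,p,r).round(4))
```

```text
top [ 0.133  -0.9911  0.6545 -0.2085] -82.35437
bot [ 0.1339 -0.991   0.4814 -0.1863] -82.30465
left [ 0.9905  0.1372  0.5682 -0.0968] 7.8840723
right [ 0.9924  0.1233  0.6071 -0.3018] 7.081619
[[ 0.6382 -0.0871]
 [ 0.666  -0.2945]
 [ 0.4989 -0.3153]
 [ 0.4712 -0.1103]] [ 0.56854963 -0.20178762] [np.float32(0.1686), np.float32(0.2092), np.float32(0.1684), np.float32(0.2069)]
grip top [[ 0.57234066 -0.2219853   0.1485    ]] plate [[ 0.6018 -0.1967  0.1145]
 [ 0.6072 -0.2394  0.1145]
 [ 0.5442 -0.2477  0.1145]
 [ 0.5386 -0.2036  0.1145]]
```

carry_out(moves="4.5 1 50 0 0 -0.4 60; 4.5 1 100 0 0 -0.4 50; 4.5 1 140 0 0 -0.4 50; 4.5 1 161 0 0 -0.4 50; 4.5 1 161 0 0 -0.4 50; 4.5 1 161 0 0 -0.4 10; 4.5 1 161 0 0 -0.4 10; 4.5 1 161 0 0 -0.4 10; 4.5 1 161 0 0 -0.4 10; 4.5 1 161 0 0 -0.4 10; 4.5 1 161 0 0 -0.4 10", force=30)

```text
time: 2.55
ee_pos: [0.5738, -0.2215, 0.1396]
tcp_rot: [179.9, -0.2, 7.7]
wrist_force: [-1.5, -1.2, 7.1]
opening: 0.0152
grasp_force: 31.7
```

carry_out(moves="0 -8 0 0 0 0 10; 0 -16 0 0 0 0 10; 0 -24 0 0 0 0 10; 0 -32 0 0 0 0 10; 0 -40 0 0 0 0 10; 0 -46 0 0 0 0 10; 0 -50 0 0 0 0 10; 0 -53 0 0 0 0 10; 0 -56 0 0 0 0 10; 0 -58 0 0 0 0 10; 0 -60 0 0 0 0 10; 0 -60 0 0 0 0 10; 0 -60 0 0 0 0 10")

```text
time: 3.85
ee_pos: [0.5662, -0.1654, 0.1397]
tcp_rot: [179.5, -0.2, 7.6]
wrist_force: [1.0, -21.0, 3.8]
opening: 0.0154
grasp_force: 31.6
```

The end stop is reached (−21 N at the wrist), and it puts the slot at about y=−0.217. I'll release, rise and check with a picture.

carry_out(moves="0 0 0 0 0 0 50; 0 2 0 0 0 0 50; 0 2 0 0 0 0 50; 0 2 0 0 0 0 50; 0 2 -40 0 0 0 50; 0 2 -90 0 0 0 50; 0 2 -140 0 0 0 50; 0 52 -160 0 0 0 50; 0 52 -160 0 0 0 50; 0 52 -160 0 0 0 50")

```text
time: 4.85
ee_pos: [0.5722, -0.2138, 0.2971]
tcp_rot: [-180.0, -0.0, 7.6]
wrist_force: [0.2, 0.2, -0.0]
opening: 0.05
grasp_force: 0.0
```

Run:
```python
from h import *
from workcell import bot
c,p,r,o=wristpose(bot);print(o["ee_pos"],o["tcp_rot"],o["wrist_force"])
pickle.dump((c,p,r),open("w2.pkl","wb"))
print(proj(c,[.5715,-.2168,.11],p,r))
cv2.imwrite("pics/w2.png",cv2.resize(c["img"][70:270,170:430],None,fx=3,fy=3,interpolation=cv2.INTER_CUBIC)[:,:,::-1])
```

```text
[ 0.57220756 -0.21381392  0.29711458] [-1.79990886e+02 -7.55209272e-03  7.63718746e+00] [ 0.18996976  0.17386736 -0.00079991]
[[324.56159395 181.07222537]]
```

View pics/w2.png

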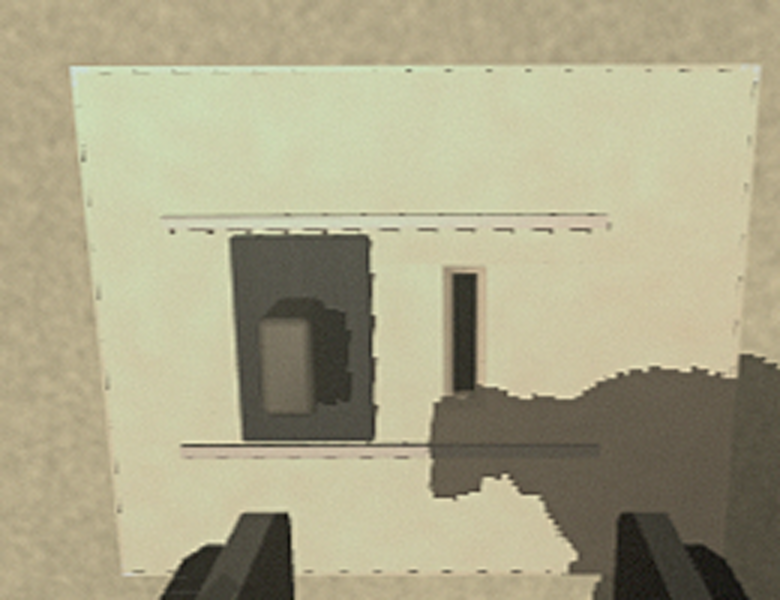

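The slot is free: its dark opening is centred at crop (464,331), which is full-image (324.8,180.5), within 1 px of the predicted (324.6,181.1). Next is the rack.

carry_out(moves="60 -416 -30 0 0 13.4 50; 60 -416 -30 0 0 13.4 50; 60 -416 -30 0 0 13.4 50; 60 -416 -30 0 0 13.4 50; 60 -416 -30 0 0 13.4 50; 60 -416 -30 0 0 13.4 50; 60 -416 -30 0 0 13.4 50; 60 -416 -30 0 0 13.4 50; 60 -416 -30 0 0 13.4 50; 60 -416 -30 0 0 13.4 50; 60 -416 -30 0 0 13.4 50; 60 -416 -30 0 0 13.4 50")

```text
time: 6.1
ee_pos: [0.571, -0.0025, 0.3253]
tcp_rot: [-177.9, 0.1, -1.2]
wrist_force: [1.1, -0.1, 0.0]
opening: 0.05
grasp_force: 0.0
```

Run:
```python
from h import *
from workcell import bot
c,p,r=pickle.load(open("w2.pkl","rb"))
g=c["img"].max(2);m=((g<70)).astype(np.uint8)*255
q=biggest(m,(317,155,333,205));R_=cv2.minAreaRect(q);print("slot px",R_,plane(c,[R_[0]],.108,p,r))
c,p,r,o=wristpose(bot);print(o["ee_pos"],o["tcp_rot"])
pickle.dump((c,p,r),open("w3.pkl","wb"))
print(proj(c,[[.577,.207,.135],[.577,.207,.05]],p,r))
cv2.imwrite("pics/w3.png",c["img"][:,:,::-1])
```

```text
slot px ((324.0, 181.0), (38.0, 6.0), 90.0) [[ 0.57106028 -0.21632424  0.108     ]]
[ 0.57097214 -0.00251255  0.32530657] [-1.77887895e+02  8.72796920e-02 -1.18661804e+00]
[[120.1724395  175.61296678]
 [162.6417492  161.85583925]]
```

View pics/w3.png

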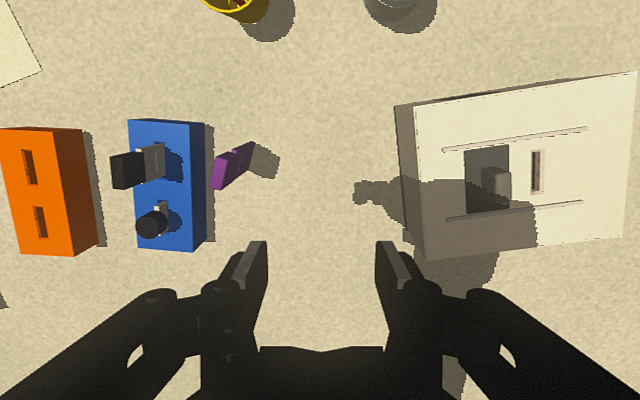

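The arm was slower than I allowed for and is only halfway. The view also shows the rack holder at (130,165) and the purple one at (232,165). I'll continue.

carry_out(moves="2 -209 0 0 0 4.6 50; 2 -209 0 0 0 4.6 50; 2 -209 0 0 0 4.6 50; 2 -209 0 0 0 4.6 50; 2 -209 0 0 0 4.6 50; 2 -209 0 0 0 4.6 50; 2 -209 0 0 0 4.6 50; 2 -209 0 0 0 4.6 50; 2 -209 0 0 0 4.6 50; 2 -209 0 0 0 4.6 50; 2 -209 0 0 0 4.6 50; 2 -209 0 0 0 4.6 50; 2 -209 0 0 0 4.6 50; 2 -209 0 0 0 4.6 50; 2 -209 0 0 0 4.6 50")

```text
time: 7.65
ee_pos: [0.5728, 0.0075, 0.333]
tcp_rot: [-175.8, 0.3, -1.2]
wrist_force: [0.2, 0.2, 0.7]
opening: 0.05
grasp_force: 0.0
```

Run:
```python
from h import *
from workcell import bot
c,p,r,o=wristpose(bot);print(o["ee_pos"],o["tcp_rot"])
pickle.dump((c,p,r),open("w4.pkl","wb"))
print(proj(c,[[.577,.207,.135],[.577,.207,.05]],p,r))
cv2.imwrite("pics/w4.png",cv2.resize(c["img"][80:280,190:450],None,fx=3,fy=3,interpolation=cv2.INTER_CUBIC)[:,:,::-1])
```

```text
[0.57276984 0.00753926 0.33295594] [-175.75485228    0.33476093   -1.17356522]
[[145.61058787 173.50020292]
 [184.14332042 160.33999611]]
```

View pics/w4.png

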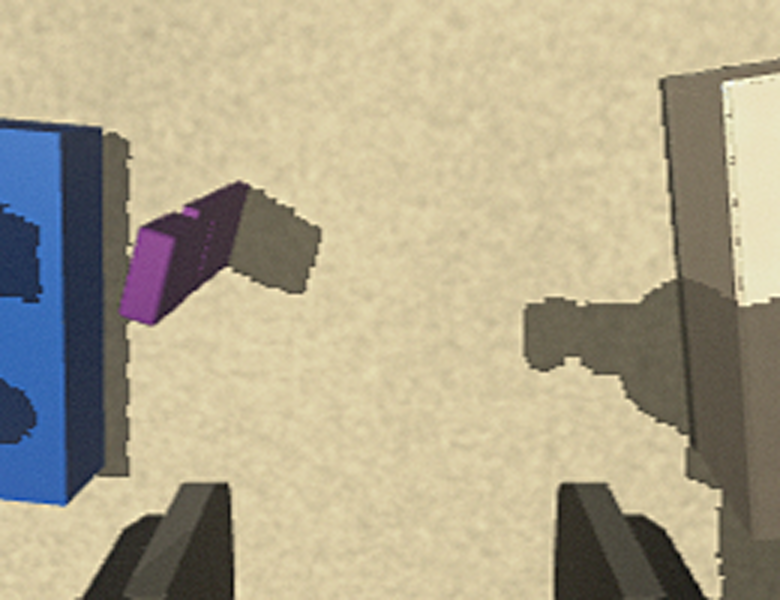

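The view shows the rack only at the left edge, so the arm has stalled near y=0.01. I'll check the joints.

Run:
```python
from workcell import bot
o=bot.get_obs();print(o["q"].round(2),o["qd"].round(2),o["ee_pos"],o["tcp_rot"]);print([x for x in dir(bot) if x[0]!='_'])
```

```text
[ -1.23  11.6   27.05 105.79   4.24 179.95] [ 0.07 -0.08 -0.04  0.02 -0.01 -0.07] [0.57277953 0.00751515 0.33294702] [-175.75670688    0.33453691   -1.17719477]
['PlanningError', 'camera', 'get_obs', 'job_done', 'tip_extent']
```

Joint 6 is at its limit, so I need the half-turned grasp: yaw 174° at the rack puts q6 near 25°, and yaw 187.6° at the reader puts it near −28°. I'll turn in two steps.

```bash
cat >> h.py <<'E'
def go(pose_pos,pose_rpy,tgt,yaw):
    A=R.from_euler("xyz",pose_rpy,degrees=True);B=R.from_euler("xyz",[180,0,yaw],degrees=True)
    print("shift",(A.inv().apply(np.array(tgt)-pose_pos)*1000).round(1),"rot",(A.inv()*B).as_rotvec(degrees=True).round(1))
E
python3 - <<'E'
from h import *
go([.5728,.0075,.333],[-175.755,.335,-1.17],[.55,.06,.33],99)
go([.55,.06,.33],[180,0,99],[.577,.207,.33],174.2)
E
```

```text
shift [-23.8 -51.6   7. ] rot [  -3.4   -3.5 -100.1]
shift [141.   49.7   0. ] rot [  0.    0.  -75.2]
```

carry_out(moves="-24 -52 7 -3.4 -3.5 -100 50; -24 -52 7 -3.4 -3.5 -100 50; -24 -52 7 -3.4 -3.5 -100 50; -24 -52 7 -3.4 -3.5 -100 50; -24 -52 7 -3.4 -3.5 -100 50; -24 -52 7 -3.4 -3.5 -100 50; -24 -52 7 -3.4 -3.5 -100 50; -24 -52 7 -3.4 -3.5 -100 50; -24 -52 7 -3.4 -3.5 -100 50; -24 -52 7 -3.4 -3.5 -100 50; -24 -52 7 -3.4 -3.5 -100 50; -24 -52 7 -3.4 -3.5 -100 50; -24 -52 7 -3.4 -3.5 -100 50; -24 -52 7 -3.4 -3.5 -100 50")

```text
time: 9.1
ee_pos: [0.5498, 0.0604, 0.33]
tcp_rot: [-180.0, 0.0, 98.7]
wrist_force: [0.0, -0.1, -0.6]
opening: 0.0502
grasp_force: 0.0
```

carry_out(moves="141 50 0 0 0 -75.4 50; 141 50 0 0 0 -75.4 50; 141 50 0 0 0 -75.4 50; 141 50 0 0 0 -75.4 50; 141 50 0 0 0 -75.4 50; 141 50 0 0 0 -75.4 50; 141 50 0 0 0 -75.4 50; 141 50 0 0 0 -75.4 50; 141 50 0 0 0 -75.4 50; 141 50 0 0 0 -75.4 50; 141 50 0 0 0 -75.4 50; 141 50 0 0 0 -75.4 50")

```text
time: 10.3
ee_pos: [0.5775, 0.2074, 0.3299]
tcp_rot: [-180.0, -0.0, 174.1]
wrist_force: [-0.7, -0.0, 0.1]
opening: 0.0498
grasp_force: 0.0
```

Run:
```python
from h import *
from workcell import bot
c,p,r,o=wristpose(bot);print(o["ee_pos"],o["tcp_rot"])
pickle.dump((c,p,r),open("w4.pkl","wb"))
print(proj(c,[[.577,.207,.135],[.577,.207,.05]],p,r))
cv2.imwrite("pics/w5.png",cv2.resize(c["img"][80:280,190:450],None,fx=3,fy=3,interpolation=cv2.INTER_CUBIC)[:,:,::-1])
```

```text
[0.5775282  0.20739118 0.32985255] [-1.79970093e+02 -2.20372457e-02  1.74064893e+02]
[[319.85752006 177.44489049]
 [320.06558131 163.27237081]]
```

View pics/w5.png

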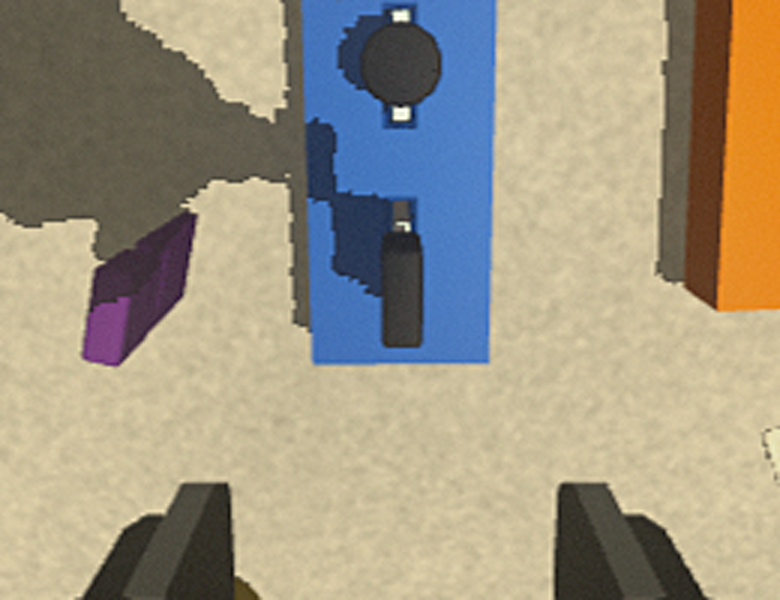

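Handle top is at crop (382–422, 250–347), centred near full-image (324,180), so it is about 4 mm to the tool's +y. The handle is well aligned with the tool, and the knob at (400,62) stays clear.

Run:
```python
from h import *
c,p,r=pickle.load(open("w4.pkl","rb"))
P=plane(c,[[190+382/3,80+299/3],[190+422/3,80+299/3],[324,80+347/3],[324,80+250/3]],.135,p,r);print(P.round(4))
t=np.r_[(P[0,:2]+P[1,:2])/2,0];t[:2]=(P[2,:2]+P[3,:2])/2;print(t)
go([.5775,.2074,.3299],[180,0,174.1],[t[0],t[1],.122],174.1)
```

```text
[[0.579  0.2043 0.135 ]
 [0.5804 0.2175 0.135 ]
 [0.5962 0.2092 0.135 ]
 [0.5633 0.2125 0.135 ]]
[0.57973435 0.21087398 0.        ]
shift [ -1.9   3.7 207.9] rot [0. 0. 0.]
```

carry_out(moves="-2 3.7 50 0 0 0 50; -2 3.7 100 0 0 0 50; -2 3.7 150 0 0 0 50; -2 3.7 190 0 0 0 50; -2 3.7 214 0 0 0 50; -2 3.7 214 0 0 0 50; -2 3.7 214 0 0 0 5; -2 3.7 214 0 0 0 5; -2 3.7 214 0 0 0 5; -2 3.7 214 0 0 0 5; -2 3.7 214 0 0 0 5; -2 3.7 214 0 0 0 5; -2 3.7 214 0 0 0 5", force=40)

```text
time: 11.65
ee_pos: [0.5808, 0.2111, 0.1183]
tcp_rot: [179.9, 0.2, 174.2]
wrist_force: [0.6, -0.5, 7.5]
opening: 0.0132
grasp_force: 40.0
```

carry_out(moves="0 0 -20 0 0 0 5; 0 0 -50 0 0 0 5; 0 0 -90 0 0 0 5; 0 0 -130 0 0 0 5; 0 0 -172 0 0 0 5; 0 0 -172 0 0 0 5; -3 -40 -172 0 0 -1 5; -6 -80 -172 0 0 -2 5; -9 -120 -172 0 0 -3 5; -12 -160 -172 0 0 -5 5; -15 -200 -172 0 0 -6 5; -18 -240 -172 0 0 -7 5; -22 -280 -172 0 0 -9 5; -25 -320 -172 0 0 -10 5; -28 -360 -172 0 0 -11 5; -31 -395 -172 0 0 -12 5; -33 -415 -172 0 0 -13 5; -33 -426 -172 0 0 -13.4 5; -33 -426 -172 0 0 -13.4 5; -33 -426 -172 0 0 -13.4 5")

```text
time: 13.65
ee_pos: [0.5702, -0.2156, 0.2882]
tcp_rot: [-180.0, -0.0, -172.3]
wrist_force: [-0.1, 0.6, -1.0]
opening: 0.0133
grasp_force: 39.3
```

Run:
```python
from h import *
from workcell import bot
c,p,r,o=wristpose(bot);print(o["ee_pos"],o["tcp_rot"],o["opening"],o["grasp_force"])
s,t=bot.camera("scene"),bot.camera("top")
pickle.dump((c,p,r,s,t,o),open("w5.pkl","wb"))
print(proj(c,[.571,-.2165,.108],p,r),proj(c,np.r_[o["ee_pos"]-[0,0,.1133]],p,r),proj(s,[.571,-.2165,.108]))
a=cv2.resize(c["img"][100:300,220:420],None,fx=2,fy=2,interpolation=cv2.INTER_CUBIC)
b=cv2.resize(s["img"][70:220,190:340],(400,400),interpolation=cv2.INTER_CUBIC)
cv2.imwrite("pics/w6.png",np.hstack([a,b])[:,:,::-1])
```

```text
[ 0.57019998 -0.2155706   0.28817897] [-1.79992265e+02 -1.29064117e-02 -1.72343696e+02] 0.013311255751473822 39.26580369472504
[[319.17764675 181.62710213]] [[320.10764136 200.22521423]] [[256.3006783  140.77533019]]
```

View pics/w6.png

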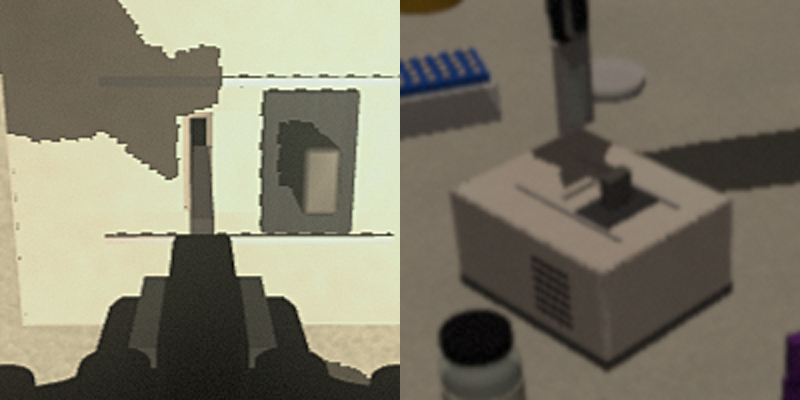

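The wrist crop shows the slot opening at x≈190–207, y from 117, and the blade tip at x≈190–211, y≈147. The scene crop shows the holder hanging upright above the slot. I'll read sub-pixel profiles for the fine offset.

Run:
```python
from h import *
c,p,r,s,t,o=pickle.load(open("w5.pkl","rb"))
g=cv2.cvtColor(c["img"],cv2.COLOR_RGB2GRAY).astype(int)
for y in (155,157,158,159,162,165,168,171,173,175,180,190,200,210): print(y,g[y,308:332])
```

```text
155 [105 104 108 107 105 103 105 104  96 204 246 242 241 237 238 237 238 235
 228 225 221 221 222 222]
157 [ 95  87  87  82  80  78 161 201 194 193 188 185 185 178 173 164 158 145
 187 223 226 224 224 224]
158 [201 241 237 213 194 200 207 187 160 157 153 150 146 145 134 147 158 152
 208 228 225 223 224 223]
159 [203 237 232 211 196 202 158  84  57  58  59  62  58  57  52 131 161 148
 209 230 225 225 224 222]
162 [113 108 201 215 196 204 160  75  46  50  48  50  51  44  46 136 162 150
 208 229 224 223 226 225]
165 [ 89 203 238 215 197 202 158  72  44  50  54  54  51  50  43 136 164 151
 208 227 226 226 222 226]
168 [ 87 201 235 216 199 204 171  92  41  51  52  54  54  49  44 138 165 149
 208 230 223 224 224 225]
171 [194 236 229 215 199 204 168  88  44  49  48  49  51  47  38 136 169 151
 209 230 225 223 222 226]
173 [198 231 226 215 200 204 169  86  56  81  86  84  83  89  83  84 108  94
 196 231 227 223 224 225]
175 [197 233 226 214 197 202 171  84  50  81  85  88  81  84  84  81 104 142
 215 228 227 225 225 225]
180 [ 91 194 233 214 196 202 167  89  66  86  85  86  85  82  83  81  72 132
 214 230 226 225 224 226]
190 [221 220 223 215 201 198 163  90  73  85  85  82  87  86  86  84  73  96
 205 231 227 222 223 225]
200 [220 221 222 218 197 195 185 126  76  82  86  85  81  84  84  81  81  71
 163 226 227 226 224 224]
210 [218 218 220 216 219 225 190 119  90  94  96  95  98  95  96  95  97  94
  81 192 226 216 217 217]
```

Run:
```python
from h import *
c,p,r,s,t,o=pickle.load(open("w5.pkl","rb"))
A=R.from_euler("xyz",o["tcp_rot"],degrees=True)
f=lambda uv,z:(A.inv().apply(plane(c,[uv],z,p,r)[0]-o["ee_pos"])*1000).round(2)
print("slot inner end (-21)",f([318.4,158.4],.107),"bevel end(-24)",f([318.4,156.6],.11),"tip end (-20)",f([320.4,172.3],o["ee_pos"][2]-.1133))
```

```text
slot inner end (-21) [ 21.4   -1.7  181.18] bevel end(-24) [ 23.54  -1.68 178.18] tip end (-20) [ 21.47   0.25 113.3 ]
```

The tip needs about −1.5 mm in x and −1.9 mm in y. I'll descend to the mouth first.

carry_out(moves="-1.5 -1.9 0 0 0 0 5; -1.5 -1.9 20 0 0 0 5; -1.5 -1.9 40 0 0 0 5; -1.5 -1.9 55 0 0 0 5; -1.5 -1.9 60 0 0 0 5; -1.5 -1.9 60 0 0 0 5; -1.5 -1.9 63 0 0 0 5; -1.5 -1.9 65 0 0 0 5; -1.5 -1.9 67 0 0 0 5; -1.5 -1.9 69 0 0 0 5; -1.5 -1.9 71 0 0 0 5; -1.5 -1.9 71 0 0 0 5")

```text
time: 15.0
ee_pos: [0.5717, -0.218, 0.2168]
tcp_rot: [-180.0, -0.0, -172.3]
wrist_force: [-0.5, -0.3, -0.7]
opening: 0.0139
grasp_force: 39.3
```

carry_out(moves="0 0 3 0 0 0 5; 0 0 6 0 0 0 5; 0 0 9 0 0 0 5; 0 0 12 0 0 0 5; 0 0 15 0 0 0 5; 0 0 18 0 0 0 5; 0 0 18 0 0 0 5")

```text
time: 15.7
ee_pos: [0.5716, -0.218, 0.1985]
tcp_rot: [-180.0, -0.1, -172.3]
wrist_force: [0.5, 0.1, -1.3]
opening: 0.0135
grasp_force: 39.2
```

carry_out(moves="0 0 4 0 0 0 5; 0 0 8 0 0 0 5; 0 0 12 0 0 0 5; 0 0 16 0 0 0 5; 0 0 20 0 0 0 5; 0 0 23 0 0 0 5; 0 0 26 0 0 0 5; 0 0 26 0 0 0 5; 0 0 26 0 0 0 5; 0 0 26 0 0 0 5; 0 0 26 0 0 0 5")

```text
time: 16.8
ee_pos: [0.5719, -0.2181, 0.1733]
tcp_rot: [-180.0, -0.0, -172.3]
wrist_force: [-0.3, -0.1, -2.1]
opening: 0.0134
grasp_force: 39.3
```

Run:
```python
from h import *
from workcell import bot
c,p,r,o=wristpose(bot);s=bot.camera("scene");print(o)
a=cv2.resize(c["img"][100:300,220:420],None,fx=2,fy=2,interpolation=cv2.INTER_CUBIC)
b=cv2.resize(s["img"][70:220,190:340],(400,400),interpolation=cv2.INTER_CUBIC)
cv2.imwrite("pics/w7.png",np.hstack([a,b])[:,:,::-1])
```

```text
{'time': 16.8, 'q': array([-2.08567815e+01,  1.26752316e+01,  1.04286013e+01,  8.77453548e+01,
       -3.31441986e-02, -2.85231938e+01]), 'qd': array([ 0.05266504,  0.02358872, -0.10091474, -0.02089005, -0.01646697,
        0.04161204]), 'joint_efforts': array([-1.42581815e-03, -6.15500021e+01,  4.75144815e+01,  3.15187761e-03,
       -3.04390909e-03, -2.91570825e-05]), 'ee_pos': array([ 0.57189318, -0.21805653,  0.17329675]), 'tcp_rot': array([-1.79967051e+02, -8.78471541e-03, -1.72333593e+02]), 'wrist_force': array([-0.26956436, -0.13336218, -2.11920895]), 'torque': array([-0.01466143, -0.0368341 ,  0.03490905]), 'grasp_force': 39.255293011665344, 'opening': 0.01344772684105942}
```

View pics/w7.png

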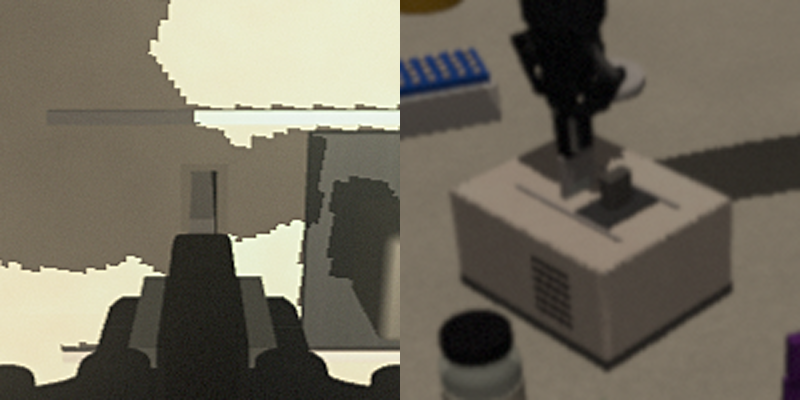

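The blade stands in the slot (wrist crop 190–217, 170–233) with the tip about 50 mm below the cover. The shutter is still at its stop and the side load is near zero, so I'm handing in.

```bash
python3 -c "
from workcell import bot
print(bot.job_done())"
```

```text
the job is handed in; nothing more can be done
None
```

I handed the job in at about 17 s: the shutter is at its end stop, and the holder hangs gripped (about 39 N) and upright in the slot with about 50 mm of blade inside; no verdict was returned.

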